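# Tip the pack out of the tall holder

## Robot

A 7-joint arm with a two-finger parallel gripper is mounted at the origin on a cart in front of the work surface, level with it; the furniture and walls round the work are solid. World frame = base frame: x ahead of the robot, y to its left, z up, the work surface at z = 0. Lengths are in m, angles in rad, forces in N, time in s.
With the tool pointing down it reaches from about 0.425 to 0.825 m from the base axis. Payload 3.6 kg.
Tool frame: the origin (TCP) lies at the very end of the fingers, on their centre line; the grasp point (between the pads) lies 19 mm behind it; z points along the fingers, y is the line along which they close (so a half turn about z gives the same grasp; the last joint's range is limited). The gripper opens to 85 mm and grips with 20 to 120 N. Pads are 22 mm wide; open, the fingers measure 114 mm over their backs; the gripper's body (76 mm by 85 mm) begins 54 mm behind the grasp point. The pads swing forward as they close: fully open they stand 13 mm farther back than shut.
Start: joints at [-1.339, 0.615, -0.013, 1.423, 0.008, 1.103, -0.04], TCP at [0.166, 0.628, 0.192] pointing down, gripper open.
Joint ranges: [-3.12, 3.12], [-0.3, 2.06], [-1.34, 1.32], [0.26, 2.42], [-1.36, 4.5], [0.01, 1.98], [-2.84, 2.84]. Speed limits (rad/s): [2.79, 2.79, 3.14, 3.14, 3.14, 3.14, 3.14].

## Interface

Orientations are given as a unit quaternion [x, y, z, w].
In Python, from workcell import state, viewer, bot gives the robot as it stands.
- The arm moves only by the tool servo_tool, never from a script. Its argument "increments" is a list of rows, each a list of 3 entries, a list of its own where there are three numbers: the finger opening in m, from 0 to 0.0854, then the shift along the tool's x, y, z in m, then the turn about the tool's z in units of 6 degrees (1.0 is 6 degrees). A call has 1 to 5 rows; each row shifts and turns the commanded pose from where the row before left it, along the tool's axes as they then stand; what a row does not reach is not made up. A row lasts 1/12 s, in which the tool goes at most 41.7 mm and 7.16 degrees, less where a joint would pass 70% of its speed; a pose out of reach is approached as far as the arm can. A call is refused whole if a number of a shift passes 0.0417 or a number of a turn 1, either way. A call with a gripper value outside its range is refused whole. The fingers move at their own pace and stop on an object; "newtons" is the grip in N (left out, the last holds). Time passes only in rows, so rows that do not move let the fingers close. It gives the time, the measured TCP pose, the force, the opening and the grip force at its end, in the units of the state.
- state(): the state, without advancing time (a new reading comes with each control period).
- viewer.get_image(name): name is "side" or "top"; returns the picture (384x512x3 uint8, blue, green, red); there is no depth.
- viewer.camera_model(name): a dict with "intrinsics" (3x3 intrinsics, pixels), "k1" (the pictures are not rectified: a ray, as slopes to the right and down, at radius r is drawn at 1 + k1 r^2 times it, then the intrinsics apply), "rvec" (rotation vector, rad) and "tvec" (3), from world to camera coordinates, as OpenCV has them. Camera axes: x right, y down, z forward; pixel columns grow to the right and rows downward; lengths in m; the calibration is good to about 2 mm. A picture is of the moment at which its call begins. camera_model takes no time and is no camera call.
- bot.sign_off(): hands the job in; it is judged then, once.
The state is a dict: "t": time; "joints": joint angles; "joint_vel": joint speeds; "joint_torque": joint torques, N m; "ee_pos": TCP position; "eef_rot": TCP orientation; "force": force on the tool from outside, world axes, zero at the start; "torque": the same for the moment, N m; "width": finger opening in m; "grip_force": force on a finger pad.
Only numpy, scipy, OpenCV 4.12 (cv2) and the standard library are available. Lean on these libraries where they do the work, as an engineer would, in place of code of your own. Each camera call takes 0.05 s, during which the arm holds its last target. There are 200 camera calls.

## Task

The small flat battery pack has gone down to the bottom of the tall holder, too deep to grip. Tip the tall tube forward on its pivot until the pack slides out onto the plate in front, let the tube come back upright, then pick up the pack and lay it flat in the open white tray. Do not disturb the pack with green leads that stands in the short holder.

Things in the scene. Friction and masses are not known exactly. Their poses are not given: they have to be found in the camera images.
- deep_tube: Tall grey holder tube, 32 (x) by 42 mm (y), slippery inside, hung on a pivot between posts (94 mm high, 66 mm apart outside). Origin on the pivot in the tube's middle, 85 mm above the bench; z to its open mouth, 70 mm up; foot 72 mm down. Upright it rests on a stop; pushed on its back (+x face, above the pivot, 2-8 N) its mouth tips to -x, up to 125 degrees. Bottom-heavy: swings back when freed.
- pack_mid (a point): Centre of the flat black-grey battery pack, 84 (x) by 29 (y) by 19 mm (z), 0.13 kg. Starts on end in the tall tube, its top 46 mm below the mouth; slides out with the tube past about 110 degrees, onto the stand's fixed plate: 3 mm thick, 100 mm wide, from 40 mm behind the pivot to 175 mm in front, where a lip 12 mm high stops the pack. Grip it there across the 29 mm.
- tray: Open white tray, fixed on the bench to the right of the holders: 150 (x) by 110 mm (y), 18 mm high, walls and floor 4 mm. Origin: centre of its underside; z up.
- lead_pack: Bystander: dark upright pack, 38 x 23 x 94 mm, with green leads up to 190 mm above the bench, standing in the short plain holder (58 mm high, plate 100 mm square, beside the tall one, on either side). Origin: centre of its underside. Leave it alone.

How it is judged:
By the outcome, as a careful person would: the job done as asked, in the order asked, and still so for the second after the job is handed in, with the robot touching nothing.
It also fails if it takes over 54 s, if anything falls off the work surface, if the arm or the gripper's body presses on something with over 40 N, if the wrist force passes 120 N, or if a joint passes its speed limit or range.

## Working session

There is one attempt and no reset: what is moved stays moved. The work goes in short steps, Python scripts to look and compute and a tool call to move; the robot and the scene stay as the last step left them, time stands still between calls to the robot, and variables do not carry over. Pictures are saved under pics/ and viewed, at most 10 in all, crops included, and the job is handed in when it is done.

Besides the shell and the picture viewer there is one more tool, called as a command line: name --argument value ..., lists and objects as JSON in quotes. servo_tool: Moves the arm, as the interface text tells. Its arguments: {"type":"object","properties":{"increments":{"type":"array","items":{"type":"array"}},"newtons":{"type":"number"}},"required":["increments"]}

```bash
mkdir -p pics; ls; cat > h.py <<'E'
import numpy as np, cv2
from workcell import state, viewer, bot
def ray(cam,uv):
    m=viewer.camera_model(cam);K=np.array(m["intrinsics"],float);k=m["k1"]
    R=cv2.Rodrigues(np.array(m["rvec"],float))[0];t=np.array(m["tvec"],float).ravel()
    p=cv2.undistortPoints(np.array([[uv]],float),K,np.array([k,0,0,0.]))[0,0]
    return -R.T@t, R.T@np.array([p[0],p[1],1.])
def onz(cam,uv,z):
    o,d=ray(cam,uv);return o+d*(z-o[2])/d[2]
def tri(a,b):
    (o1,d1),(o2,d2)=ray(*a),ray(*b)
    s=np.linalg.lstsq(np.c_[d1,-d2],o2-o1,rcond=None)[0]
    p,q=o1+s[0]*d1,o2+s[1]*d2
    return (p+q)/2,np.linalg.norm(p-q)
def proj(cam,P):
    m=viewer.camera_model(cam);return cv2.projectPoints(np.array(P,float).reshape(-1,3),np.array(m["rvec"],float),np.array(m["tvec"],float),np.array(m["intrinsics"],float),np.array([m["k1"],0,0,0.]))[0].reshape(-1,2)
E
python3 - <<'E'
from h import *
np.set_printoptions(precision=3,suppress=True)
a=viewer.get_image("side");b=viewer.get_image("top")
cv2.imwrite("pics/s0.png",cv2.resize(a,(800,600),interpolation=cv2.INTER_CUBIC));cv2.imwrite("pics/t0.png",cv2.resize(b,(800,600),interpolation=cv2.INTER_CUBIC))
s=state();print(s)
for c in("side","top"):print(ray(c,(256,192)))
E
```

```text
pics
{'t': 0.1, 'joints': array([-1.34 ,  0.616, -0.013,  1.425,  0.008,  1.103, -0.04 ]), 'joint_vel': array([-0.   , -0.002, -0.001, -0.002, -0.   , -0.001, -0.   ]), 'joint_torque': array([  0.001, -47.038,   0.26 , -17.157,   0.01 ,   0.006,  -0.   ]), 'ee_pos': array([0.166, 0.628, 0.191]), 'eef_rot': array([ 0.129,  0.992, -0.001, -0.   ]), 'force': array([ 0.033,  0.133, -0.418]), 'torque': array([0.048, 0.013, 0.004]), 'grip_force': 0.0, 'width': 0.08544480900285846}
(array([0.436, 0.679, 0.408]), array([ 0.131, -0.929, -0.348]))
(array([ 0.502, -0.166,  0.919]), array([ 0.06 ,  0.048, -0.997]))
```

View pics/s0.png

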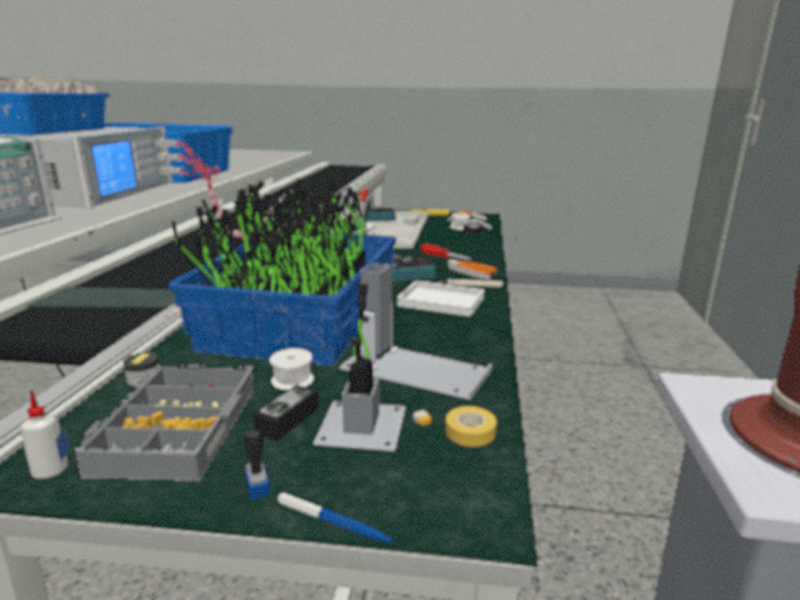

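View pics/t0.png

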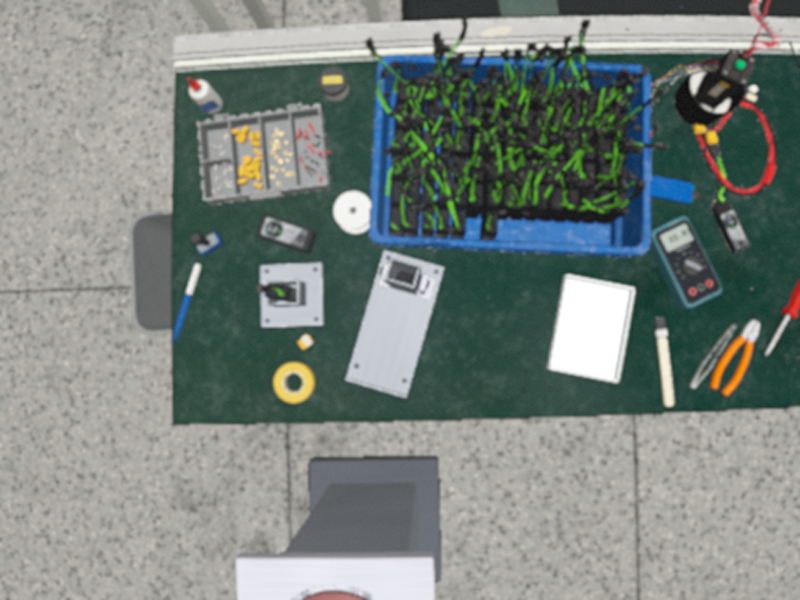

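The side view shows the tall tube at about (378,310), the lead pack at (360,390), the tray at (440,297), and the bin behind the tube. In the top view the plate corners are (388,247), (445,262), (407,398) and (346,380). The tray corners are (566,274), (636,287), (619,383) and (549,370). Next I'll enlarge the tube area.

```bash
python3 - <<'E'
from h import *
np.set_printoptions(precision=3,suppress=True)
a=viewer.get_image("side");b=viewer.get_image("top")
A=cv2.resize(a[140:260,190:320],None,fx=5,fy=5,interpolation=cv2.INTER_CUBIC)
B=cv2.resize(b[120:260,215:295],None,fx=5,fy=4.25,interpolation=cv2.INTER_CUBIC)
B=cv2.resize(b[140:260,215:295],None,fx=5,fy=5,interpolation=cv2.INTER_CUBIC)
print(A.shape,B.shape)
cv2.imwrite("pics/s1.png",A);cv2.imwrite("pics/t1.png",B)
S=1/1.5625
f=lambda L,z,c="top":print(np.array([onz(c,(x*S,y*S),z) for x,y in L]))
print("plate");f([(388,247),(445,262),(407,398),(346,380)],.003)
print("tray");f([(566,274),(636,287),(619,383),(549,370)],.018)
print("tray side");f([(415,283),(486,288),(472,314),(397,302)],.018,"side")
print("tube mouth");f([(392,258),(424,264),(416,293),(385,287)],.155)
print("short plate");f([(260,263),(323,263),(323,327),(260,327)],.003)
for u in[(375,245),(650,250),(380,230)]:print("bin",[onz("top",(u[0]*S,u[1]*S),z) for z in(0,.1,.15)])
print(tri(("side",(393*S,240*S)),("top",(650*S,66*S))))
E
```

```text
(600, 650, 3) (600, 400, 3)
plate
[[ 0.643 -0.105  0.003]
 [ 0.616 -0.195  0.003]
 [ 0.402 -0.129  0.003]
 [ 0.432 -0.033  0.003]]
tray
[[ 0.59  -0.384  0.018]
 [ 0.566 -0.494  0.018]
 [ 0.418 -0.46   0.018]
 [ 0.441 -0.351  0.018]]
tray side
[[ 0.565 -0.471  0.018]
 [ 0.415 -0.463  0.018]
 [ 0.44  -0.31   0.018]
 [ 0.586 -0.351  0.018]]
tube mouth
[[ 0.605 -0.12   0.155]
 [ 0.595 -0.163  0.155]
 [ 0.557 -0.151  0.155]
 [ 0.566 -0.11   0.155]]
short plate
[[0.624 0.104 0.003]
 [0.62  0.001 0.003]
 [0.517 0.002 0.003]
 [0.52  0.105 0.003]]
bin [array([ 0.647, -0.084,  0.   ]), array([ 0.631, -0.093,  0.1  ]), array([ 0.624, -0.097,  0.15 ])]
bin [array([ 0.627, -0.527,  0.   ]), array([ 0.613, -0.487,  0.1  ]), array([ 0.607, -0.468,  0.15 ])]
bin [array([ 0.671, -0.092,  0.   ]), array([ 0.653, -0.1  ,  0.1  ]), array([ 0.644, -0.104,  0.15 ])]
(array([ 0.724, -0.464,  0.162]), np.float64(0.24596571989246102))
```

View pics/s1.png

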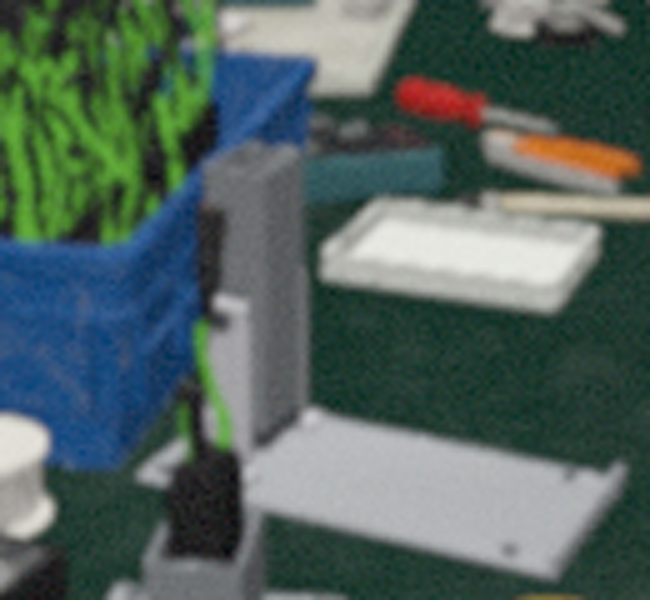

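View pics/t1.png

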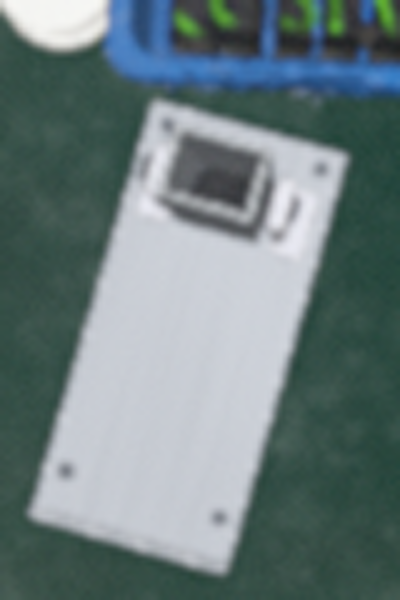

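The crops show the tube mouth corners: top crop (178,133), (272,152), (250,222), (162,200); side crop (205,158), (235,142), (300,150), (252,165). The bin's near rim corner is at side crop (125,250) and top crop (112,80). I'll triangulate these.

```bash
python3 - <<'E'
from h import *
np.set_printoptions(precision=3,suppress=True)
T=lambda x,y:("top",(215+x/5,140+y/5)); S=lambda x,y:("side",(190+x/5,140+y/5))
for n,s,t in [("mouth b+y",(205,158),(178,133)),("f+y",(252,165),(162,200)),("f-y",(300,150),(250,222)),("b-y",(235,142),(272,152)),("bin",(125,250),(112,80)),("plate lip+y",(557,575),(28,517)),("plate lip-y",(625,465),(230,575)),("plate b+y",(140,472),(155,100))]:
    print(n,*tri(S(*s),T(*t)))
print("mouth z.155",np.array([onz(*T(*u),.155) for u in[(178,133),(272,152),(250,222),(162,200)]]))
print("plate z.003",np.array([onz(*T(*u),.003) for u in[(155,100),(350,155)]]),np.array([onz(*T(*u),.015) for u in[(230,575),(28,517)]]))
print("bin rim right of tube",[onz(*T(400,90),z) for z in(.08,.1,.12)])
f=lambda a,b:tri(("side",np.array(a)/1.5625),("top",np.array(b)/1.5625))
for a,b in[((415,283),(566,274)),((397,302),(566,274)),((486,288),(619,383)),((472,314),(549,370)),((486,288),(549,370))]:print(a,b,f(a,b))
P=[[.59,-.384,.018],[.566,-.494,.018],[.418,-.46,.018],[.441,-.351,.018]]
print("tray proj side s0",proj("side",P)*1.5625)
E
```

```text
mouth b+y [ 0.604 -0.119  0.156] 0.0054614379189273235
f+y [ 0.578 -0.111  0.156] 0.009745076108529972
f-y [ 0.565 -0.148  0.153] 0.0032697274921627746
b-y [ 0.596 -0.158  0.153] 0.00753457939486207
bin [ 0.634 -0.088  0.12 ] 0.007917173223764938
plate lip+y [ 0.433 -0.03   0.001] 0.0023162314437531204
plate lip-y [ 0.403 -0.131  0.007] 0.002374741556899814
plate b+y [ 0.638 -0.099  0.001] 0.0008630104840467073
mouth z.155 [[ 0.601 -0.119  0.155]
 [ 0.592 -0.158  0.155]
 [ 0.563 -0.148  0.155]
 [ 0.574 -0.112  0.155]]
plate z.003 [[ 0.638 -0.099  0.003]
 [ 0.608 -0.196  0.003]] [[ 0.402 -0.131  0.015]
 [ 0.433 -0.033  0.015]]
bin rim right of tube [array([ 0.628, -0.217,  0.08 ]), array([ 0.625, -0.216,  0.1  ]), array([ 0.622, -0.214,  0.12 ])]
(415, 283) (566, 274) (array([ 0.571, -0.377,  0.051]), np.float64(0.0320218167266965))
(397, 302) (566, 274) (array([ 0.591, -0.387,  0.004]), np.float64(0.0004056219051453391))
(486, 288) (619, 383) (array([ 0.416, -0.46 ,  0.019]), np.float64(0.002952174392423148))
(472, 314) (549, 370) (array([ 0.44 , -0.355,  0.   ]), np.float64(0.000411332417698808))
(486, 288) (549, 370) (array([ 0.43 , -0.344,  0.058]), np.float64(0.026953085637390004))
tray proj side s0 [[397.603 296.123]
 [415.869 279.682]
 [484.342 288.307]
 [472.01  306.111]]
```

Both views agree. The pivot is at about (0.584,-0.1345) with yaw about -17.5°, matching the plate ends. The mouth is at z≈0.155, and the bin rim behind it is at z≈0.12, about 28 mm behind the tube's back. So I'll put the open gripper astride the tube mouth with one finger behind it, which keeps the gripper body clear of the bin. First I lift and swing round.

servo_tool --increments '[[0.085,[0,0,-0.04],0],[0.085,[0,0,-0.04],0],[0.085,[0,0,-0.04],0],[0.085,[-0.02,0,-0.01],0.3],[0.085,[-0.039,-0.003,0],0.58]]'

```text
t: 0.62
ee_pos: [0.2153, 0.6144, 0.3271]
eef_rot: [0.169, 0.986, 0.006, -0.002]
force: [-0.7, 0.2, -0.8]
width: 0.0847
grip_force: 0.0
```

servo_tool --increments '[[0.085,[-0.039,-0.003,0],0.58],[0.085,[-0.039,-0.003,0],0.58],[0.085,[-0.039,-0.003,0],0.58],[0.085,[-0.039,-0.003,0],0.58],[0.085,[-0.039,-0.003,0],0.58]]'

```text
t: 1.03
ee_pos: [0.3893, 0.5067, 0.3216]
eef_rot: [0.322, 0.947, -0.0, -0.0]
force: [1.4, 1.0, 0.4]
width: 0.085
grip_force: 0.0
```

servo_tool --increments '[[0.085,[-0.039,-0.003,0],0.58],[0.085,[-0.039,-0.003,0],0.58],[0.085,[-0.039,-0.003,0],0.58],[0.085,[-0.039,-0.003,0],0.58],[0.085,[-0.039,-0.003,0],0.58]]'

```text
t: 1.45
ee_pos: [0.5172, 0.3597, 0.3217]
eef_rot: [0.462, 0.887, -0.0, -0.0]
force: [-0.4, 0.9, -1.2]
width: 0.0848
grip_force: 0.0
```

servo_tool --increments '[[0.085,[-0.039,-0.003,0],0.58],[0.085,[-0.039,-0.003,0],0.58],[0.085,[-0.039,-0.003,0],0.58],[0.085,[-0.039,-0.003,0],0.58],[0.085,[-0.039,-0.003,0],0.58]]'

```text
t: 1.87
ee_pos: [0.5953, 0.1812, 0.3217]
eef_rot: [0.591, 0.807, -0.0, -0.0]
force: [0.7, 0.1, 0.2]
width: 0.085
grip_force: 0.0
```

```bash
cat >> h.py <<'E'
from scipy.spatial.transform import Rotation as Rn
P0=np.array([.584,-.1345]);YAW=np.deg2rad(-17.5)
ux=np.array([np.cos(YAW),np.sin(YAW)]);uy=np.array([-ux[1],ux[0]])
def stand(X,Y,z): return np.r_[P0+X*ux+Y*uy,z]
def togo(target,az=None):
    s=state();R=Rn.from_quat(s["eef_rot"]).as_matrix()
    a=np.degrees(np.arctan2(R[1,1],R[0,1]))
    d=np.array(target)-s["ee_pos"]
    print("tool delta",np.round(R.T@d,4),"world",np.round(d,4),"tool-y az",round(a,2),"turn units",None if az is None else round((a-az)/6,2),"force",np.round(s["force"],1))
    w=s["ee_pos"][:2]-P0;print("stand XYz",np.round([w@ux,w@uy,s["ee_pos"][2]],4))
E
python3 - <<'E'
from h import *
togo(stand(-.023,0,.30),-17.5)
# plant heights if at x=.66 plane, for s0 pixels
for u in[(340,190),(355,200),(360,215),(330,225)]:
    o,d=ray("side",np.array(u)/1.5625);print(u,o+d*(.66-o[0])/d[0])
E
```

```text
tool delta [-0.2843 -0.125   0.0218] world [-0.0333 -0.3088 -0.0217] tool-y az 17.59 turn units 5.85 force [0.7 0.1 0.2]
stand XYz [-0.0841  0.3045  0.3217]
(340, 190) [ 0.66       -0.21983108  0.2533131 ]
(355, 200) [ 0.66       -0.32790756  0.21783669]
(360, 215) [ 0.66       -0.36807252  0.18234921]
(330, 225) [ 0.66       -0.15081516  0.21202575]
```

servo_tool --increments '[[0.085,[-0.039,-0.004,0],0.8],[0.085,[-0.039,-0.004,0],0.8],[0.085,[-0.039,-0.004,0],0.8],[0.085,[-0.039,-0.004,0],0.8],[0.085,[-0.039,-0.004,0],0.8]]'

```text
t: 2.28
ee_pos: [0.6025, -0.0134, 0.3217]
eef_rot: [0.746, 0.666, -0.0, -0.0]
force: [1.0, -0.4, -0.3]
width: 0.085
grip_force: 0.0
```

servo_tool --increments '[[0.085,[-0.035,-0.004,0],0.8],[0.085,[-0.03,-0.004,0],0.8],[0.085,[-0.015,-0.004,0],0.25],[0.085,[0,0,0],0],[0.085,[0,0,0],0]]'

```text
t: 2.7
ee_pos: [0.5772, -0.0869, 0.3223]
eef_rot: [0.805, 0.593, 0.001, -0.001]
force: [-0.5, 0.3, -1.0]
width: 0.085
grip_force: 0.0
```

```bash
python3 -c "
from h import *
togo(stand(-.023,0,.22),-17.5)"
```

```text
tool delta [-0.0435 -0.0024  0.1022] world [-0.0152 -0.0407 -0.1023] tool-y az -17.26 turn units 0.04 force [-0.5  0.3 -1. ]
stand XYz [-0.0208  0.0434  0.3223]
```

servo_tool --increments '[[0.085,[-0.022,-0.001,0.035],0],[0.085,[-0.0215,-0.001,0.035],0],[0.085,[0,0,0.032],0],[0.085,[0,0,0],0],[0.085,[0,0,0],0]]'

```text
t: 3.12
ee_pos: [0.5628, -0.125, 0.219]
eef_rot: [0.804, 0.595, -0.0, -0.002]
force: [0.4, -0.2, -0.2]
width: 0.085
grip_force: 0.0
```

```bash
python3 - <<'E'
from h import *
togo(stand(-.023,0,.127),-17.5)
a=viewer.get_image("side");b=viewer.get_image("top")
A=cv2.resize(a[90:240,190:290],None,fx=4,fy=4,interpolation=cv2.INTER_CUBIC)
B=cv2.resize(b[120:270,200:300],None,fx=4,fy=4,interpolation=cv2.INTER_CUBIC)
cv2.imwrite("pics/c2.png",np.hstack([A,B]))
E
```

```text
tool delta [-0.0029  0.0004  0.092 ] world [-0.0007 -0.0026 -0.092 ] tool-y az -17.03 turn units 0.08 force [ 0.4 -0.2 -0.2]
stand XYz [-0.0231  0.0027  0.219 ]
```

View pics/c2.png

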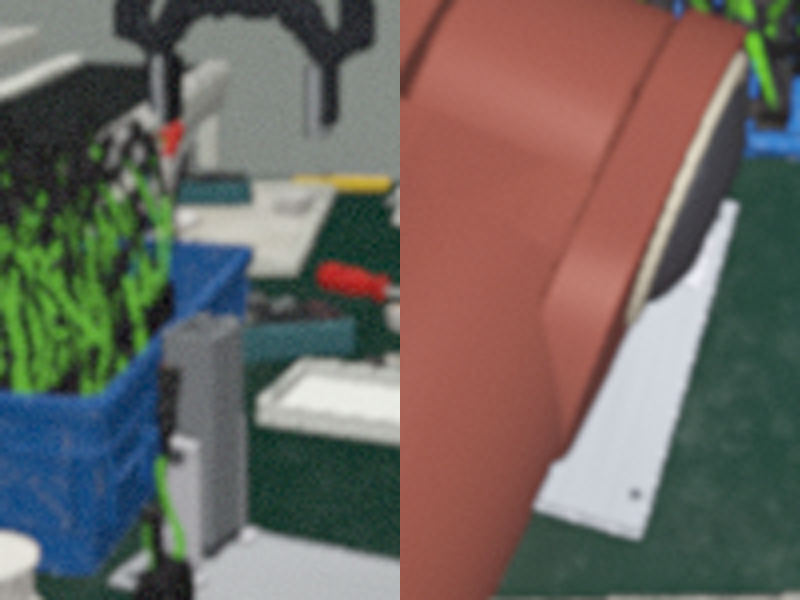

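The side view shows the rear finger at crop x 150-180 with its tip at about y 120, and the tube's back edge from (163,335) to (195,312). The arm hides the tube in the top view. I'll compare this with the model.

```bash
python3 - <<'E'
from h import *
q=lambda P:np.round((proj("side",P)-[190,90])*4,0).tolist()
w=.0427;s=state()["ee_pos"][:2]-P0;X,Y=s@ux,s@uy
print("rear pad inner tip +-11",q([stand(X+w,Y+.011,.232),stand(X+w,Y-.011,.232)]),"front",q([stand(X-w,Y+.011,.232),stand(X-w,Y-.011,.232)]))
print("outer rear",q([stand(X+w+.0145,Y+.011,.232)]))
print("mouth b+y b-y f+y f-y",q([stand(x,y,.155) for x in(.016,-.016) for y in(.021,-.021)]))
E
```

```text
rear pad inner tip +-11 [[161.0, 194.0], [180.0, 187.0]] front [[298.0, 209.0], [314.0, 201.0]]
outer rear [[139.0, 191.0]]
mouth b+y b-y f+y f-y [[166.0, 328.0], [200.0, 310.0], [215.0, 336.0], [248.0, 317.0]]
```

```bash
python3 - <<'E'
from h import *
togo(stand(-.023,0,.127),-17.5)
a=viewer.get_image("side")
cv2.imwrite("pics/c3.png",cv2.resize(a[30:220,190:310],None,fx=4,fy=3.1,interpolation=cv2.INTER_CUBIC))
E
```

```text
tool delta [-0.0019 -0.0028  0.095 ] world [-0.0028 -0.0009 -0.095 ] tool-y az -17.07 turn units 0.07 force [-0.1 -0.3  0.6]
stand XYz [-0.0206  0.0017  0.222 ]
```

View pics/c3.png

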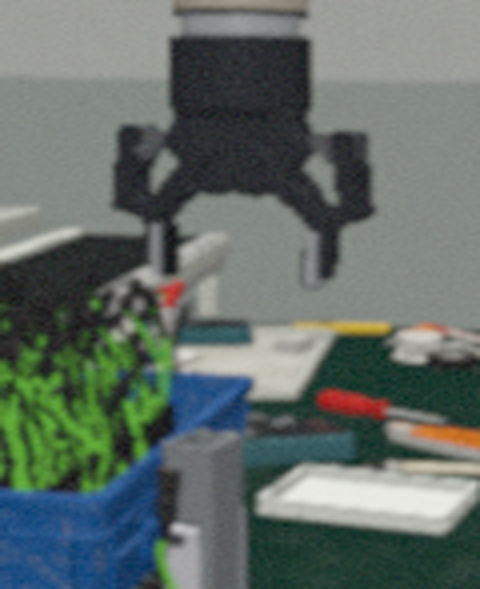

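The side view shows the gripper body bottom at about crop y 190 and the fingertips at y 275-285, which is higher than the reported TCP suggests. I'll check this against both cameras.

```bash
python3 - <<'E'
from h import *
np.set_printoptions(precision=4,suppress=True)
s=state();print(s["ee_pos"],s["joints"],Rn.from_quat(s["eef_rot"]).as_matrix()[:,2])
p=s["ee_pos"]
for h in(0,.013,.06,.073,.15,.2,.25):
    P=p+[0,0,h];print(h,((proj("side",P)-[190,30])*[4,3.1])[0],"top c2",((proj("top",P)-[200,120])*4+[400,0])[0])
# where tip rays hit plane through stand at tool y
for u in[(165,275),(318,285),(240,190),(240,12),(240,38)]:
    o,d=ray("side",(190+u[0]/4,30+u[1]/3.1));print(u,o+d*(p[1]-o[1])/d[1])
E
```

```text
[ 0.5649 -0.1273  0.2225] [-0.1182  0.5051  0.4806  1.6078 -0.2571  1.087   0.1317] [ 0.0049 -0.0001 -1.    ]
0 [237.4544 351.7401] top c2 [611.6869 244.3441]
0.013 [237.4346 334.1154] top c2 [610.0633 241.8827]
0.06 [237.353  268.6404] top c2 [603.6452 232.1524]
0.073 [237.3275 250.0242] top c2 [601.7007 229.2044]
0.15 [237.1469 134.8791] top c2 [588.3079 208.8994]
0.2 [236.9995  55.2342] top c2 [577.4148 192.3836]
0.25 [236.8248 -28.7075] top c2 [564.1178 172.2223]
(165, 275) [ 0.6056 -0.1273  0.2767]
(318, 285) [ 0.52   -0.1273  0.2724]
(240, 190) [ 0.5634 -0.1273  0.3364]
(240, 12) [ 0.5633 -0.1273  0.4486]
(240, 38) [ 0.5633 -0.1273  0.433 ]
```

The picture puts the fingertips at z≈0.274 against a reported 0.2225, although X and Y agree. I'll go down another 45 mm, which is safe under either reading, and compare again in code.

servo_tool --increments '[[0.085,[-0.002,0,0.02],0.07],[0.085,[0,0,0.025],0],[0.085,[0,0,0],0],[0.085,[0,0,0],0],[0.085,[0,0,0],0]]'

```text
t: 3.68
ee_pos: [0.5635, -0.1307, 0.1773]
eef_rot: [0.807, 0.59, 0.001, 0.001]
force: [-0.2, 0.6, -0.6]
width: 0.085
grip_force: 0.0
```

```bash
python3 - <<'E'
from h import *
togo(stand(-.023,0,.127),-17.5)
a=viewer.get_image("side");b=viewer.get_image("top")
A=cv2.resize(a[70:240,200:290],None,fx=4.4,fy=3.5,interpolation=cv2.INTER_CUBIC)
B=cv2.resize(b[:,100:500],(400,384)); B=cv2.copyMakeBorder(B,0,A.shape[0]-384,0,0,cv2.BORDER_CONSTANT)
cv2.imwrite("pics/c4.png",np.hstack([A,B]));print(A.shape)
E
```

```text
tool delta [ 0.0026 -0.0025  0.0503] world [-0.0014  0.0032 -0.0503] tool-y az -17.7 turn units -0.03 force [-0.2  0.6 -0.6]
stand XYz [-0.0207 -0.0026  0.1773]
(595, 396, 3)
```

View pics/c4.png

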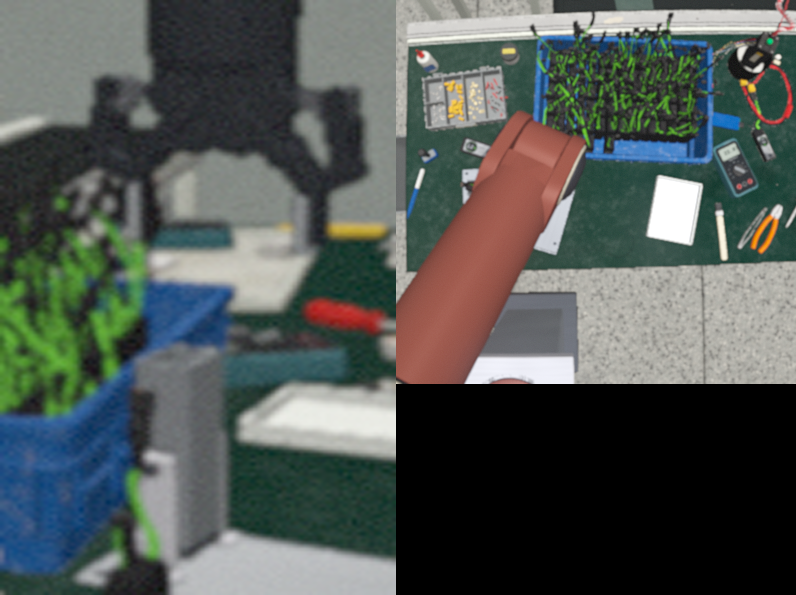

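The side crop shows the tips at row ~245 and the mouth at ~350, so about 70 mm of gap remains. Moving 45 mm shifted the tips by the right number of pixels, so the reported z reads a steady ~37 mm low. The rear pad is just behind the back face. I'll go down to a reported 0.100, which is safe either way.

servo_tool --increments '[[0.085,[0.002,0,0.025],0],[0.085,[0,0,0.025],0],[0.085,[0,0,0.015],0],[0.085,[0,0,0.012],0],[0.085,[0,0,0],0]]'

```text
t: 4.2
ee_pos: [0.5614, -0.1283, 0.0969]
eef_rot: [0.808, 0.59, -0.001, -0.001]
force: [-0.8, 0.4, 0.0]
width: 0.0854
grip_force: 0.0
```

servo_tool --increments '[[0.085,[0,0,0],0],[0.085,[0,0,0],0]]'

```text
t: 4.37
ee_pos: [0.5636, -0.1293, 0.0998]
eef_rot: [0.808, 0.589, 0.001, 0.001]
force: [-0.7, 0.0, 0.4]
width: 0.0854
grip_force: 0.0
```

```bash
python3 - <<'E'
from h import *
togo(stand(-.023,0,.127),-17.5)
a=viewer.get_image("side")
cv2.imwrite("pics/c5.png",cv2.resize(a[100:240,195:295],None,fx=4.2,fy=4.2,interpolation=cv2.INTER_CUBIC))
E
```

```text
tool delta [ 0.0012 -0.0019 -0.0272] world [-0.0015  0.0018  0.0272] tool-y az -17.77 turn units -0.04 force [-0.7  0.   0.4]
stand XYz [-0.021  -0.0012  0.0998]
```

View pics/c5.png

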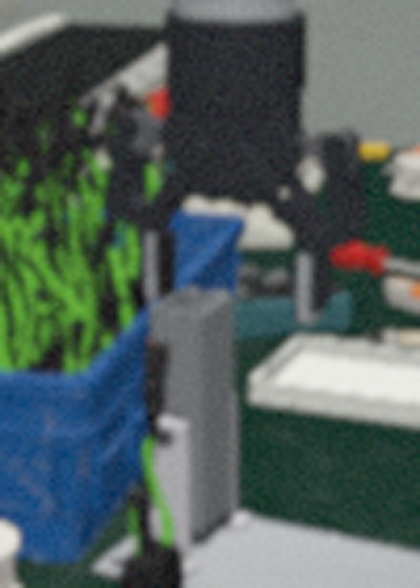

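The side crop shows the rear tip at y≈298, level with the mouth rim, and very close to the back face in X. I'll shift 4 mm toward +X, then lower slowly and watch the force.

servo_tool --increments '[[0.085,[0.001,0.004,-0.002],0],[0.085,[0,0,0],0],[0.085,[0,0,0.005],0],[0.085,[0,0,0.005],0]]'

```text
t: 4.75
ee_pos: [0.5669, -0.1292, 0.0904]
eef_rot: [0.808, 0.589, 0.0, 0.0]
force: [-0.1, 1.1, -0.2]
width: 0.0849
grip_force: 0.0
```

servo_tool --increments '[[0.085,[0,0,0.005],0],[0.085,[0,0,0.005],0],[0.085,[0,0,0.003],0],[0.085,[0,0,0],0]]'

```text
t: 5.08
ee_pos: [0.5656, -0.1289, 0.076]
eef_rot: [0.808, 0.589, -0.001, -0.001]
force: [-0.8, -0.7, -0.1]
width: 0.0849
grip_force: 0.0
```

servo_tool --increments '[[0.085,[0,-0.004,0],0],[0.085,[0,-0.004,0],0],[0.085,[0,0,0],0]]'

```text
t: 5.33
ee_pos: [0.5581, -0.1265, 0.0775]
eef_rot: [0.808, 0.589, -0.0, -0.0]
force: [-0.2, 0.9, -0.5]
width: 0.0851
grip_force: 0.0
```

servo_tool --increments '[[0.085,[0,-0.004,0],0],[0.085,[0,-0.004,0],0],[0.085,[0,0,0],0]]'

```text
t: 5.58
ee_pos: [0.5508, -0.1241, 0.0777]
eef_rot: [0.808, 0.589, 0.0, 0.0]
force: [0.5, -0.7, 1.1]
width: 0.085
grip_force: 0.5
```

servo_tool --increments '[[0.085,[0,-0.005,0],0],[0.085,[0,-0.005,0],0],[0.085,[0,-0.006,0],0],[0.085,[0,0,0],0]]'

```text
t: 5.92
ee_pos: [0.5344, -0.1188, 0.0773]
eef_rot: [0.808, 0.589, -0.0, -0.001]
force: [0.8, -0.4, 2.2]
width: 0.085
grip_force: 1.1
```

```bash
python3 - <<'E'
from h import *
togo(stand(-.023,0,.127),-17.5);print(state()["torque"],state()["grip_force"])
a=viewer.get_image("side")
cv2.imwrite("pics/c6.png",cv2.resize(a[120:240,195:295],None,fx=4.8,fy=4.8,interpolation=cv2.INTER_CUBIC))
E
```

```text
tool delta [ 0.0001  0.0289 -0.0498] world [ 0.0276 -0.0087  0.0497] tool-y az -17.78 turn units -0.05 force [ 0.8 -0.4  2.2]
stand XYz [-0.052   0.      0.0773]
[-0.11453059 -0.33840781  0.06071377] 1.1155569087713957
```

View pics/c6.png

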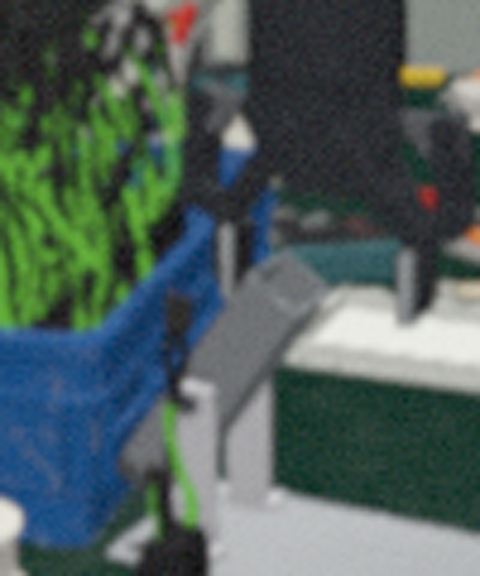

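The side view shows the tube tipped about 35°, with the finger on its back near the mouth. The push costs about 2 N, and the tip sits at about reported z + 48 mm. I'll follow the arc.

servo_tool --increments '[[0.085,[0,-0.0045,0],0],[0.085,[0,-0.0045,0.0005],0],[0.085,[0,-0.004,0.0015],0],[0.085,[0,-0.004,0.0015],0],[0.085,[0,-0.0036,0.002],0]]'

```text
t: 6.38
ee_pos: [0.519, -0.114, 0.0727]
eef_rot: [0.808, 0.589, 0.002, 0.003]
force: [6.2, -1.8, 7.6]
width: 0.0851
grip_force: 5.3
```

servo_tool --increments '[[0.085,[0,-0.0035,0.0025],0],[0.085,[0,-0.0035,0.003],0],[0.085,[0,-0.0033,0.003],0],[0.085,[0,-0.0027,0.0037],0],[0.085,[0,-0.0025,0.0037],0]]'

```text
t: 6.8
ee_pos: [0.505, -0.1095, 0.058]
eef_rot: [0.808, 0.589, 0.003, 0.003]
force: [3.4, -1.3, 4.8]
width: 0.0851
grip_force: 2.5
```

servo_tool --increments '[[0.085,[0,-0.0025,0.004],0],[0.085,[0,-0.002,0.0035],0],[0.085,[0,-0.0015,0.0035],0],[0.085,[0,-0.0015,0.0035],0],[0.085,[0,0,0],0]]'

```text
t: 7.22
ee_pos: [0.4919, -0.1052, 0.04]
eef_rot: [0.808, 0.589, -0.002, -0.002]
force: [-1.1, 0.3, 3.2]
width: 0.0848
grip_force: 1.5
```

```bash
python3 - <<'E'
from h import *
togo(stand(-.0957,0,.026),-17.5);print(state()["torque"],state()["grip_force"])
cv2.imwrite("pics/d_top.png",viewer.get_image("top"));cv2.imwrite("pics/d_side.png",viewer.get_image("side"))
E
```

```text
tool delta [-0.0002  0.001   0.014 ] world [ 0.0008 -0.0005 -0.014 ] tool-y az -17.77 turn units -0.04 force [-1.1  0.3  3.2]
stand XYz [-0.0966  0.0002  0.04  ]
[-0.0630327  -0.10783757 -0.02731954] 1.4522964172647335
```

servo_tool --increments '[[0.085,[0,0,0.003],0],[0.085,[0,0,0.003],0],[0.085,[0,0,0.003],0],[0.085,[0,0,0],0]]'

```text
t: 7.65
ee_pos: [0.4927, -0.1054, 0.0313]
eef_rot: [0.808, 0.589, -0.001, -0.002]
force: [-2.3, 0.7, 3.1]
width: 0.0851
grip_force: 1.9
```

servo_tool --increments '[[0.085,[0,0,0.0025],0],[0.085,[0,0,0.0025],0],[0.085,[0,0,0],0],[0.085,[0,0,0],0],[0.085,[0,0,0],0]]'

```text
t: 8.07
ee_pos: [0.4949, -0.1062, 0.0273]
eef_rot: [0.808, 0.589, 0.0, 0.0]
force: [-0.5, 0.5, 1.7]
width: 0.085
grip_force: 1.0
```

```bash
python3 - <<'E'
from h import *
togo(stand(-.0957,0,.026),-17.5)
a=viewer.get_image("side");o=cv2.imread("pics/d_side.png")
cv2.imwrite("pics/e_side.png",a)
# plate brightness profile along mid line and edges, before/after, in side view
g=cv2.cvtColor(a,6);g0=cv2.cvtColor(o,6)
for Y in(.0,.02,-.02):
    P=[stand(-x,Y,.005) for x in np.arange(.03,.18,.01)]
    q=np.round(proj("side",P)).astype(int);print(Y,[int(g0[v,u]) for u,v in q],[int(g[v,u]) for u,v in q])
E
```

```text
tool delta [-0.0002 -0.0022  0.0013] world [-0.0022  0.0005 -0.0013] tool-y az -17.77 turn units -0.04 force [-0.5  0.5  1.7]
stand XYz [-0.0935  0.0002  0.0273]
0.0 [188, 189, 190, 187, 184, 186, 184, 183, 183, 184, 185, 184, 185, 183, 169] [190, 190, 188, 189, 188, 184, 187, 184, 184, 181, 186, 185, 184, 185, 166]
0.02 [189, 188, 187, 186, 185, 186, 184, 184, 185, 186, 185, 184, 183, 183, 147] [190, 186, 187, 188, 186, 185, 186, 185, 187, 186, 183, 187, 183, 183, 147]
-0.02 [191, 192, 192, 190, 191, 187, 188, 189, 186, 187, 183, 185, 181, 183, 144] [191, 191, 191, 188, 187, 190, 191, 189, 187, 188, 184, 182, 181, 183, 147]
```

The pack isn't out yet, so I'll tip a little further.

servo_tool --increments '[[0.085,[0,0,0.002],0],[0.085,[0,0,0.002],0],[0.085,[0,0,0.002],0],[0.085,[0,0,0],0],[0.085,[0,0,0],0]]'

```text
t: 8.53
ee_pos: [0.495, -0.1063, 0.0213]
eef_rot: [0.808, 0.589, 0.0, 0.0]
force: [0.3, -0.0, 1.7]
width: 0.0852
grip_force: 0.8
```

```bash
cat > chk.py <<'E'
from h import *
togo(stand(-.0957,0,.026),-17.5)
a=viewer.get_image("side");g=cv2.cvtColor(a,6)
for Y in(.0,.02,-.02):
    P=[stand(-x,Y,.005) for x in np.arange(.03,.18,.01)]
    print(Y,[int(g[v,u]) for u,v in np.round(proj("side",P)).astype(int)])
E
python3 chk.py
```

```text
tool delta [-0.0001 -0.0023 -0.0047] world [-0.0022  0.0006  0.0047] tool-y az -17.77 turn units -0.05 force [ 0.3 -0.   1.7]
stand XYz [-0.0934  0.0001  0.0213]
0.0 [190, 190, 189, 189, 188, 185, 98, 41, 41, 185, 185, 185, 185, 183, 169]
0.02 [190, 189, 190, 187, 187, 186, 186, 186, 186, 185, 184, 184, 186, 186, 147]
-0.02 [192, 192, 191, 171, 41, 28, 46, 77, 74, 185, 185, 185, 178, 184, 149]
```

The pack is emerging. I'll hold, and tip slightly more.

servo_tool --increments '[[0.085,[0,0,0.001],0],[0.085,[0,0,0.001],0],[0.085,[0,0,0],0],[0.085,[0,0,0],0],[0.085,[0,0,0],0]]'

```text
t: 9.0
ee_pos: [0.4946, -0.1061, 0.0194]
eef_rot: [0.808, 0.589, 0.0, 0.0]
force: [-0.8, -0.1, 3.0]
width: 0.0851
grip_force: 1.4
```

servo_tool --increments '[[0.085,[0,0,0],0],[0.085,[0,0,0],0],[0.085,[0,0,0],0],[0.085,[0,0,0],0],[0.085,[0,0,0],0]]'

```text
t: 9.42
ee_pos: [0.4945, -0.1061, 0.0194]
eef_rot: [0.808, 0.589, -0.0, 0.0]
force: [-2.1, -0.1, 3.5]
width: 0.0851
grip_force: 1.4
```

```bash
python3 chk.py
```

```text
tool delta [-0.0002 -0.0018 -0.0066] world [-0.0017  0.0004  0.0066] tool-y az -17.77 turn units -0.05 force [-2.1 -0.1  3.5]
stand XYz [-0.0939  0.0002  0.0194]
0.0 [191, 192, 190, 191, 188, 182, 88, 38, 39, 182, 184, 186, 186, 184, 169]
0.02 [190, 189, 187, 188, 187, 186, 187, 186, 185, 187, 186, 186, 184, 184, 145]
-0.02 [192, 191, 184, 158, 28, 35, 60, 83, 75, 186, 184, 186, 183, 183, 150]
```

servo_tool --increments '[[0.085,[0,0,0.0015],0],[0.085,[0,0,0.0015],0],[0.085,[0,0,0],0],[0.085,[0,0,0],0]]'

```text
t: 9.8
ee_pos: [0.495, -0.1062, 0.0172]
eef_rot: [0.808, 0.589, 0.001, 0.0]
force: [-1.7, 1.4, 10.6]
width: 0.0849
grip_force: 4.7
```

```bash
python3 chk.py; python3 - <<'E'
from h import *
# segment dark pixels around plate front in side view
a=cv2.imread("pics/e_side.png");b=viewer.get_image("side")
d=(cv2.absdiff(a,b).max(2)>45).astype(np.uint8)
n,l,st,c=cv2.connectedComponentsWithStats(d)
for i in np.argsort(-st[1:,4])[:4]+1:print(st[i],c[i])
i=np.argmax(st[1:,4])+1;ys,xs=np.nonzero(l==i)
print(cv2.minAreaRect(np.c_[xs,ys].astype(np.float32)))
for y in range(ys.min(),ys.max()+1,3):print(y,xs[ys==y].min(),xs[ys==y].max(),end="; ")
E
```

```text
tool delta [-0.0002 -0.0023 -0.0088] world [-0.0023  0.0005  0.0088] tool-y az -17.78 turn units -0.05 force [-1.7  1.4 10.6]
stand XYz [-0.0934  0.0002  0.0172]
0.0 [192, 192, 189, 189, 187, 180, 86, 43, 39, 184, 183, 184, 186, 185, 167]
0.02 [190, 189, 188, 188, 188, 188, 186, 187, 186, 187, 185, 185, 183, 185, 144]
-0.02 [194, 191, 168, 135, 29, 36, 59, 77, 73, 188, 188, 186, 182, 184, 148]
[258 216  31  24 289] [273.91695502 228.3633218 ]
[258  55  27  20 232] [271.50862069  63.75862069]
[438   0  25  40 199] [449.96482412  17.66834171]
[262 180  36  20 193] [280.4507772  187.34196891]
((273.1400451660156, 227.02001953125), (31.369789123535156, 12.143144607543945), 34.69515609741211)
216 262 263; 219 263 267; 222 264 271; 225 260 280; 228 264 275; 231 269 287; 234 273 287; 237 277 285;
```

At about 10 N the tube is on its stop, with the pack's nose on the plate and its tail still in the mouth. I'll rock the tube to shake it free.

servo_tool --increments '[[0.085,[0,0,-0.012],0],[0.085,[0,0,0],0],[0.085,[0,0,0.011],0],[0.085,[0,0,-0.011],0],[0.085,[0,0,0.011],0]]'

```text
t: 10.32
ee_pos: [0.4956, -0.1062, 0.0188]
eef_rot: [0.808, 0.59, 0.001, 0.001]
force: [-3.4, 1.4, 13.3]
width: 0.085
grip_force: 7.1
```

servo_tool --increments '[[0.085,[0,0,0],0],[0.085,[0,0,0],0]]'

```text
t: 10.48
ee_pos: [0.494, -0.1058, 0.0172]
eef_rot: [0.808, 0.589, -0.0, -0.0]
force: [-1.4, 1.0, 7.4]
width: 0.085
grip_force: 3.9
```

```bash
python3 chk.py
```

```text
tool delta [-0.0003 -0.0013 -0.0088] world [-0.0013  0.0001  0.0088] tool-y az -17.76 turn units -0.04 force [-1.4  1.   7.4]
stand XYz [-0.0944  0.0003  0.0172]
0.0 [190, 190, 191, 189, 189, 182, 82, 47, 35, 184, 185, 183, 184, 181, 166]
0.02 [188, 188, 188, 188, 190, 187, 187, 186, 182, 185, 185, 183, 186, 184, 146]
-0.02 [191, 193, 171, 138, 35, 35, 58, 75, 63, 187, 186, 183, 181, 184, 152]
```

Rocking didn't move it. The nose friction is high, so I'll let the tube back slowly. Its lip should lift the tail and let the pack drop flat in front.

servo_tool --increments '[[0.085,[0,0,-0.005],0],[0.085,[0,0,-0.005],0],[0.085,[0,0,-0.005],0],[0.085,[0,0,-0.005],0],[0.085,[0,0,-0.003],0]]'

```text
t: 10.95
ee_pos: [0.4947, -0.1061, 0.041]
eef_rot: [0.808, 0.589, 0.0, 0.0]
force: [-1.0, 0.0, 1.9]
width: 0.0852
grip_force: 1.0
```

```bash
python3 chk.py
```

```text
tool delta [-0.0002 -0.002   0.015 ] world [-0.002   0.0004 -0.015 ] tool-y az -17.76 turn units -0.04 force [-1.   0.   1.9]
stand XYz [-0.0937  0.0002  0.041 ]
0.0 [189, 190, 188, 191, 188, 186, 187, 144, 29, 129, 183, 183, 183, 183, 166]
0.02 [190, 188, 187, 185, 186, 182, 185, 186, 185, 183, 185, 182, 184, 183, 147]
-0.02 [192, 190, 189, 190, 190, 169, 42, 36, 83, 125, 185, 186, 180, 184, 148]
```

servo_tool --increments '[[0.085,[0,0.002,-0.0035],0],[0.085,[0,0.002,-0.0035],0],[0.085,[0,0.0025,-0.0035],0],[0.085,[0,0,0],0]]'

```text
t: 11.33
ee_pos: [0.5023, -0.1087, 0.0518]
eef_rot: [0.808, 0.589, 0.001, 0.001]
force: [-0.8, 1.3, 3.9]
width: 0.0852
grip_force: 1.7
```

```bash
python3 chk.py
```

```text
tool delta [-0.0001 -0.0101  0.0258] world [-0.0096  0.0029 -0.0258] tool-y az -17.77 turn units -0.04 force [-0.8  1.3  3.9]
stand XYz [-0.0857  0.0001  0.0518]
0.0 [191, 189, 188, 186, 191, 184, 111, 56, 33, 182, 186, 184, 185, 183, 168]
0.02 [189, 187, 189, 186, 186, 184, 188, 185, 185, 187, 185, 183, 184, 186, 146]
-0.02 [189, 190, 188, 170, 41, 24, 50, 68, 51, 181, 185, 186, 181, 183, 148]
```

servo_tool --increments '[[0.085,[0,-0.0025,0.0035],0],[0.085,[0,-0.002,0.0035],0],[0.085,[0,-0.002,0.0035],0],[0.085,[0,0,0.003],0],[0.085,[0,0,0],0]]'

```text
t: 11.8
ee_pos: [0.4934, -0.1058, 0.0364]
eef_rot: [0.808, 0.589, -0.001, -0.001]
force: [0.1, -0.6, 2.9]
width: 0.0848
grip_force: 1.3
```

```bash
python3 chk.py; python3 - <<'E'
from h import *
a=viewer.get_image("side");b=viewer.get_image("top")
A=cv2.resize(a[150:255,215:315],None,fx=5.2,fy=5.2,interpolation=cv2.INTER_CUBIC)
B=cv2.resize(b[150:270,210:260],None,fx=4.5,fy=4.55,interpolation=cv2.INTER_CUBIC)[:546]
cv2.imwrite("pics/f.png",np.hstack([A,B]));print(A.shape,B.shape)
E
```

```text
tool delta [-0.0002 -0.0007  0.0104] world [-0.0007  0.     -0.0104] tool-y az -17.77 turn units -0.05 force [ 0.1 -0.6  2.9]
stand XYz [-0.095   0.0002  0.0364]
0.0 [76, 41, 37, 35, 32, 27, 32, 40, 66, 186, 183, 184, 185, 184, 165]
0.02 [191, 188, 187, 184, 183, 182, 182, 182, 183, 186, 185, 182, 183, 183, 148]
-0.02 [49, 101, 71, 84, 140, 118, 99, 62, 118, 186, 187, 186, 183, 181, 148]
(546, 520, 3) (546, 225, 3)
```

View pics/f.png

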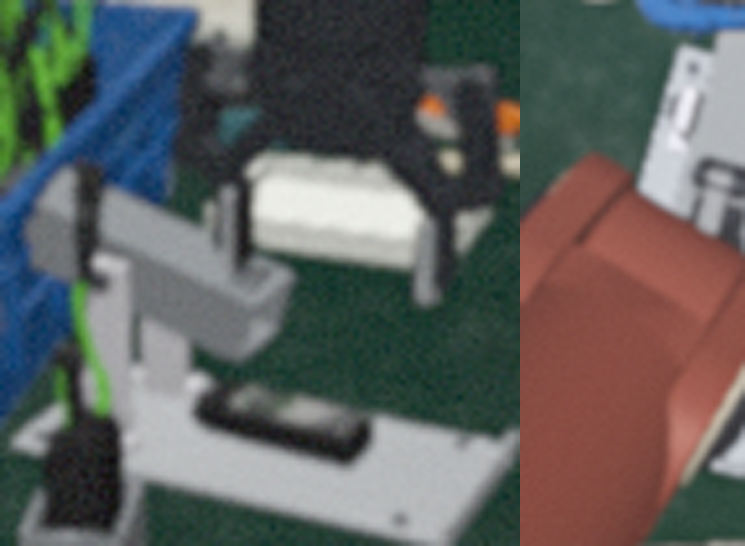

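The picture shows the pack lying flat on the plate under the mouth, at crop (200-370, 390-460), with the tube back at about 107° and clear of it. I'll let the tube return along the same arc.

servo_tool --increments '[[0.085,[0,0,-0.003],0],[0.085,[0,0.0015,-0.0035],0],[0.085,[0,0.0015,-0.0035],0],[0.085,[0,0.002,-0.0035],0],[0.085,[0,0.0025,-0.004],0]]'

```text
t: 12.37
ee_pos: [0.5017, -0.1083, 0.0553]
eef_rot: [0.808, 0.589, -0.0, -0.0]
force: [-0.4, 0.6, 2.1]
width: 0.0846
grip_force: 1.1
```

servo_tool --increments '[[0.085,[0,0.0025,-0.0037],0],[0.085,[0,0.0027,-0.0037],0],[0.085,[0,0.0033,-0.003],0],[0.085,[0,0.0035,-0.003],0],[0.085,[0,0.0035,-0.0025],0]]'

```text
t: 12.78
ee_pos: [0.5173, -0.1134, 0.0712]
eef_rot: [0.808, 0.589, 0.0, 0.001]
force: [-0.2, 0.1, 2.1]
width: 0.0851
grip_force: 1.0
```

servo_tool --increments '[[0.085,[0,0.0036,-0.002],0],[0.085,[0,0.004,-0.0015],0],[0.085,[0,0.004,-0.0015],0],[0.085,[0,0.0045,-0.0005],0],[0.085,[0,0.0045,0],0]]'

```text
t: 13.2
ee_pos: [0.5364, -0.1195, 0.0761]
eef_rot: [0.808, 0.589, -0.0, 0.0]
force: [0.5, -0.1, 0.6]
width: 0.085
grip_force: 0.6
```

servo_tool --increments '[[0.085,[0,0.0043,0],0],[0.085,[0,0.0043,0],0],[0.085,[0,0.0043,0],0],[0.085,[0,0.0043,0],0],[0.085,[0,0.0043,0],0]]'

```text
t: 13.62
ee_pos: [0.5562, -0.1258, 0.0758]
eef_rot: [0.808, 0.589, -0.0, -0.001]
force: [0.2, 0.2, -0.1]
width: 0.0849
grip_force: 0.0
```

servo_tool --increments '[[0.085,[0,0.004,0],0],[0.085,[0,0.004,0],0],[0.085,[0,0,0],0]]'

```text
t: 13.87
ee_pos: [0.5649, -0.1287, 0.0762]
eef_rot: [0.808, 0.589, 0.0, 0.0]
force: [0.5, 0.6, 0.2]
width: 0.0852
grip_force: 0.0
```

```bash
python3 chk.py
```

```text
tool delta [-0.0002 -0.0757  0.0501] world [-0.0721  0.0229 -0.0502] tool-y az -17.76 turn units -0.04 force [0.5 0.6 0.2]
stand XYz [-0.02   -0.0002  0.0762]
0.0 [75, 44, 38, 38, 29, 31, 31, 27, 74, 186, 185, 184, 182, 185, 166]
0.02 [189, 191, 186, 185, 184, 183, 182, 184, 184, 187, 184, 183, 183, 182, 147]
-0.02 [48, 103, 70, 82, 141, 120, 94, 59, 119, 187, 183, 183, 181, 184, 147]
```

servo_tool --increments '[[0.085,[0,0,-0.03],0],[0.085,[0,0,-0.035],0],[0.085,[0,0,-0.04],0],[0.085,[0,0,-0.04],0],[0.085,[0,0,-0.03],0]]'

```text
t: 14.33
ee_pos: [0.5644, -0.1288, 0.2548]
eef_rot: [0.808, 0.589, 0.001, 0.001]
force: [1.0, 0.7, -0.3]
width: 0.0848
grip_force: 0.0
```

servo_tool --increments '[[0.085,[-0.035,-0.01,0],0],[0.085,[-0.035,-0.01,0],0],[0.085,[-0.035,-0.01,0],0],[0.085,[-0.035,-0.01,0],0],[0.085,[-0.035,-0.01,0],0]]'

```text
t: 14.75
ee_pos: [0.4615, -0.2806, 0.2514]
eef_rot: [0.808, 0.59, 0.0, -0.0]
force: [0.1, 0.1, -0.6]
width: 0.0848
grip_force: 0.0
```

servo_tool --increments '[[0.085,[-0.035,-0.01,0],0],[0.085,[-0.035,-0.01,0],0],[0.085,[-0.035,-0.01,0],0],[0.085,[-0.02,0,0],0],[0.085,[0,0,0],0]]'

```text
t: 15.17
ee_pos: [0.3915, -0.3951, 0.2518]
eef_rot: [0.811, 0.585, -0.002, 0.001]
force: [-0.0, -0.4, 0.3]
width: 0.0848
grip_force: 0.0
```

```bash
cat > pk.py <<'E'
from h import *
np.set_printoptions(precision=4,suppress=True)
togo(stand(-.07,0,.2),72.5)
b=viewer.get_image("top");a=viewer.get_image("side")
# plate mask in top, dark area inside
def mask(img,cam,zone,thr=110):
    m=np.zeros(img.shape[:2],np.uint8);cv2.fillPoly(m,[np.round(proj(cam,zone)).astype(np.int32)],1)
    return m*(cv2.cvtColor(img,6)<thr).astype(np.uint8)
zone=[stand(-.022,.046,.003),stand(-.165,.046,.003),stand(-.165,-.046,.003),stand(-.022,-.046,.003)]
for cam,img in(("top",b),("side",a)):
    d=mask(img,cam,zone);d=cv2.morphologyEx(d,cv2.MORPH_CLOSE,np.ones((9,9),np.uint8))
    n,l,st,c=cv2.connectedComponentsWithStats(d)
    if n<2: print(cam,"none");continue
    i=np.argmax(st[1:,4])+1;ys,xs=np.nonzero(l==i);r=cv2.minAreaRect(np.c_[xs,ys].astype(np.float32))
    print(cam,st[i],c[i],r)
    if cam=="top":
        for z in(.012,.022):
            W=np.array([onz(cam,u,z)[:2] for u in cv2.boxPoints(r)]);w=(W-P0)@np.c_[ux,uy];print(z,"corners stand",w.round(4).tolist(),"mid",w.mean(0),W.mean(0))
            W=np.array([onz(cam,u,z)[:2] for u in zip(xs,ys)]);w=(W-P0);R=cv2.minAreaRect((w@np.c_[ux,uy]).astype(np.float32)*1000);print("rect mm",R)
E
python3 pk.py
```

```text
tool delta [0.3072 0.0306 0.0504] world [ 0.1257  0.2817 -0.0518] tool-y az -18.36 turn units -15.14 force [-0.  -0.4  0.3]
stand XYz [-0.1052 -0.3064  0.2518]
top [251 193  13  18 144] [256.8264 200.8264] ((257.0, 201.5), (9.803058624267578, 17.39252471923828), 18.43494987487793)
0.012 corners stand [[-0.0724, 0.0074], [-0.0296, 0.0057], [-0.0307, -0.0185], [-0.0734, -0.0167]] mid [-0.0515 -0.0055] [ 0.5332 -0.1243]
rect mm ((-51.50851821899414, -5.538229942321777), (24.17223358154297, 42.801307678222656), 87.64264678955078)
0.022 corners stand [[-0.0723, 0.0067], [-0.03, 0.005], [-0.0311, -0.0189], [-0.0733, -0.0171]] mid [-0.0517 -0.0061] [ 0.5329 -0.1247]
rect mm ((-51.69569396972656, -6.0829010009765625), (23.905715942382812, 42.32938766479492), 87.64263916015625)
side [252 223  35  17 330] [269.8758 230.7667] ((269.1470642089844, 230.4117889404297), (33.95498275756836, 10.914102554321289), 14.03624439239502)
```

```bash
python3 - <<'E'
from h import *
b=viewer.get_image("top");g=cv2.cvtColor(b,6)
for Y in np.arange(.03,-.036,-.005):
    print(round(Y,3),[int(g[v,u]) for u,v in np.round(proj("top",[stand(-x,Y,.02) for x in np.arange(.01,.18,.005)])).astype(int)])
E
```

```text
0.03 [144, 216, 205, 206, 207, 206, 206, 206, 206, 205, 206, 206, 206, 205, 204, 205, 205, 205, 205, 204, 204, 203, 205, 203, 204, 204, 204, 205, 202, 203, 202, 201, 185, 113]
0.025 [101, 196, 207, 208, 208, 207, 207, 207, 206, 206, 205, 204, 204, 205, 204, 204, 204, 203, 201, 202, 202, 202, 201, 202, 201, 200, 200, 200, 200, 199, 199, 196, 184, 91]
0.02 [85, 160, 208, 208, 207, 208, 206, 205, 206, 206, 206, 205, 205, 205, 206, 205, 204, 205, 204, 205, 204, 204, 204, 203, 204, 202, 204, 203, 203, 202, 201, 201, 193, 138]
0.015 [87, 176, 208, 207, 207, 208, 206, 207, 206, 206, 206, 206, 204, 204, 199, 203, 203, 197, 198, 188, 194, 202, 202, 202, 203, 203, 203, 202, 203, 204, 203, 198, 187, 100]
0.01 [90, 147, 209, 207, 208, 195, 199, 204, 180, 193, 161, 178, 142, 161, 159, 147, 140, 122, 115, 116, 133, 198, 202, 202, 203, 202, 202, 203, 201, 201, 202, 201, 182, 130]
0.005 [87, 175, 208, 205, 157, 81, 85, 103, 156, 141, 97, 95, 101, 157, 178, 185, 173, 151, 124, 117, 103, 188, 203, 202, 202, 202, 201, 201, 202, 201, 201, 199, 187, 110]
-0.0 [85, 143, 208, 207, 131, 64, 66, 67, 146, 145
[... 645 characters left out ...]
90, 207, 209, 210, 192, 123, 138, 118, 156, 154, 188, 173, 153, 190, 186, 200, 194, 206, 202, 199, 205, 205, 205, 204, 203, 203, 202, 202, 202, 201, 203, 200, 186, 110]
-0.025 [167, 213, 208, 209, 210, 204, 209, 208, 209, 210, 208, 209, 208, 208, 208, 206, 207, 207, 205, 205, 204, 203, 202, 202, 202, 201, 201, 201, 200, 201, 201, 195, 181, 128]
-0.03 [203, 224, 207, 208, 210, 209, 209, 209, 209, 209, 209, 209, 208, 208, 207, 207, 206, 207, 206, 205, 205, 205, 204, 203, 202, 201, 201, 202, 202, 202, 202, 200, 191, 114]
-0.035 [232, 229, 205, 207, 208, 208, 208, 208, 209, 208, 208, 208, 208, 208, 208, 206, 207, 206, 207, 205, 206, 205, 204, 203, 204, 203, 203, 163, 177, 203, 203, 198, 179, 83]
```

By the brightness profile the pack spans X -0.030 to -0.113 and Y about +0.011 to -0.019, yawed about -3.5° to the stand. Its middle is at (-0.071,-0.004). I'll grip at X=-0.082 for clearance to the tube. Turning first.

servo_tool --increments '[[0.085,[0,0,0],-0.97],[0.085,[0,0,0],-0.97],[0.085,[0,0,0],-0.97],[0.085,[0,0,0],-0.97],[0.085,[0,0,0],-0.97]]'

```text
t: 15.73
ee_pos: [0.3979, -0.3873, 0.251]
eef_rot: [0.63, 0.776, 0.001, -0.0]
force: [0.3, -0.1, 0.3]
width: 0.0849
grip_force: 0.0
```

servo_tool --increments '[[0.085,[0,0,0],-0.97],[0.085,[0,0,0],-0.97],[0.085,[0,0,0],-0.97],[0.085,[0,0,0],-0.97],[0.085,[0,0,0],-0.97]]'

```text
t: 16.15
ee_pos: [0.3979, -0.3873, 0.2511]
eef_rot: [0.415, 0.91, 0.001, -0.0]
force: [-0.0, 0.1, -0.0]
width: 0.0851
grip_force: 0.0
```

servo_tool --increments '[[0.085,[0,0,0],-0.97],[0.085,[0,0,0],-0.97],[0.085,[0,0,0],-0.97],[0.085,[0,0,0],-0.97],[0.085,[0,0,0],-0.97]]'

```text
t: 16.57
ee_pos: [0.3978, -0.3873, 0.2511]
eef_rot: [0.173, 0.985, 0.001, -0.0]
force: [-0.2, 0.1, 0.2]
width: 0.0847
grip_force: 0.0
```

```bash
python3 - <<'E'
from h import *
togo(stand(-.082,-.0033,.12),69)
print(state()["joints"])
# pack rect refined, tube upright check
b=viewer.get_image("top");g=cv2.cvtColor(b,6)
m=np.zeros(g.shape,np.uint8);cv2.fillPoly(m,[np.round(proj("top",[stand(-.022,.04,.003),stand(-.16,.04,.003),stand(-.16,-.04,.003),stand(-.022,-.04,.003)])).astype(np.int32)],1)
ys,xs=np.nonzero(m*(g<175).astype(np.uint8))
W=np.array([(onz("top",u,.018)[:2]-P0)@np.c_[ux,uy] for u in zip(xs,ys)])
W=W[(W[:,0]>-.13)];print(cv2.minAreaRect((W*1000).astype(np.float32)),len(W))
E
```

```text
tool delta [-0.007   0.2942  0.1315] world [ 0.107   0.2743 -0.1311] tool-y az 70.06 turn units 0.18 force [-0.2  0.1  0.2]
stand XYz [-0.1015 -0.2971  0.2511]
[ 0.63151419  0.41479418  0.15228006  1.61611003 -0.06923277  1.11666362
  2.02426232]
((-71.228271484375, -4.023679733276367), (30.628643035888672, 86.86070251464844), 85.44947052001953) 380
```

servo_tool --increments '[[0.085,[-0.001,0.037,0],0.1],[0.085,[-0.001,0.037,0],0.15],[0.085,[-0.001,0.037,0],0],[0.085,[-0.001,0.037,0],0],[0.085,[-0.001,0.037,0],0]]'

```text
t: 17.03
ee_pos: [0.4697, -0.2157, 0.2513]
eef_rot: [0.19, 0.982, 0.0, 0.0]
force: [0.6, -0.3, 0.0]
width: 0.085
grip_force: 0.0
```

servo_tool --increments '[[0.085,[-0.001,0.037,0],0],[0.085,[-0.001,0.037,0],0],[0.085,[0,0.034,0.02],0],[0.085,[0,0,0.04],0],[0.085,[0,0,0.03],0]]'

```text
t: 17.45
ee_pos: [0.5122, -0.1142, 0.16]
eef_rot: [0.187, 0.982, 0.001, 0.0]
force: [-0.1, -1.7, -0.8]
width: 0.085
grip_force: 0.0
```

servo_tool --increments '[[0.085,[0,0,0.03],0],[0.085,[0,0,0],0],[0.085,[0,0,0],0],[0.085,[0,0,0],0]]'

```text
t: 17.78
ee_pos: [0.5124, -0.1195, 0.1328]
eef_rot: [0.19, 0.982, 0.0, 0.001]
force: [-0.2, 0.7, -0.5]
width: 0.0852
grip_force: 0.0
```

```bash
python3 - <<'E'
from h import *
togo(stand(-.082,-.0033,.0),68.5)
a=viewer.get_image("side");b=viewer.get_image("top")
cv2.imwrite("pics/g_side.png",a)
g=cv2.cvtColor(a,6)
# finger near camera (+Y side): column profile at its predicted pixel for several assumed heights
p=state()["ee_pos"];R=Rn.from_quat(state()["eef_rot"]).as_matrix()
for s in(1,-1):
    for off in(.044,.05):
        P=[p+s*off*R[:,1]+[0,0,h] for h in np.arange(-.04,.1,.006)]
        print(s,off,[(int(u),int(v),int(g[int(v),int(u)])) for u,v in proj("side",P)])
E
```

```text
tool delta [0.0098 0.0031 0.1327] world [-0.0076  0.0065 -0.1328] tool-y az 68.06 turn units -0.07 force [-0.2  0.7 -0.5]
stand XYz [-0.0728 -0.0072  0.1328]
1 0.044 [(261, 205, 52), (261, 202, 45), (261, 200, 49), (261, 197, 101), (261, 195, 183), (261, 192, 192), (261, 190, 222), (261, 187, 168), (261, 184, 171), (261, 182, 92), (261, 179, 59), (261, 177, 76), (262, 174, 80), (262, 171, 89), (262, 169, 53), (262, 166, 127), (262, 164, 84), (262, 161, 40), (262, 158, 44), (262, 155, 43), (262, 153, 41), (262, 150, 36), (262, 147, 42), (262, 144, 50)]
1 0.05 [(260, 205, 52), (260, 203, 52), (260, 200, 53), (260, 198, 50), (260, 195, 181), (260, 193, 187), (260, 190, 202), (260, 188, 164), (260, 185, 171), (260, 183, 97), (260, 180, 50), (260, 177, 73), (260, 175, 78), (260, 172, 92), (260, 170, 67), (260, 167, 106), (260, 164, 99), (260, 161, 49), (260, 159, 47), (260, 156, 42), (260, 153, 48), (260, 151, 42), (260, 148, 35), (260, 145, 48)]
-1 0.044 [(279, 193, 216), (279, 191, 235), (279, 188, 234), (279, 186, 222), (279, 184, 189), (279, 181, 162), (279, 179, 54), (279, 177, 54), (279, 174, 55), (279, 172, 51), (279, 169, 51), (279, 167, 43), (279, 165, 56), (280, 162, 73), (280, 160, 89), (280, 157, 66), (280, 155, 46), (280, 152, 40), (280, 150, 40), (280, 147, 43), (280, 145, 37), (280, 142, 42), (280, 140, 42), (280, 137, 59)]
-1 0.05 [(280, 192, 231), (280, 190, 233), (280, 188, 234), (280, 185, 205), (280, 183, 189), (280, 181, 163), (280, 178, 46), (280, 176, 51), (280, 174, 44), (280, 171, 48), (280, 169, 45), (281, 166, 50), (281, 164, 59), (281, 162, 72), (281, 159, 87), (281, 157, 58), (281, 154, 40), (281, 152, 38), (281, 149, 41), (281, 147, 31), (281, 144, 45), (281, 142, 43), (281, 139, 46), (281, 137, 50)]
```

servo_tool --increments '[[0.085,[0.009,0.002,0.025],0],[0.085,[0,0,0.03],0],[0.085,[0,0,0.028],0],[0.085,[0,0,0],0],[0.085,[0,0,0],0]]'

```text
t: 18.3
ee_pos: [0.5037, -0.1149, 0.0488]
eef_rot: [0.191, 0.982, -0.0, -0.0]
force: [0.2, -0.6, 0.3]
width: 0.085
grip_force: 0.0
```

```bash
cat > tip.py <<'E'
from h import *
togo(stand(-.082,-.0033,.0),68.5)
a=viewer.get_image("side");o=cv2.imread("pics/e_side.png")
g=cv2.cvtColor(a,6);p=state()["ee_pos"];R=Rn.from_quat(state()["eef_rot"]).as_matrix()
for s in(1,-1):
    hs=np.arange(.0,.09,.004)
    uv=np.round(proj("side",[p+s*.048*R[:,1]+[0,0,h] for h in hs])).astype(int)
    print(s,[(int(1000*h),int(v),[int(x) for x in g[v,u-4:u+5:2]]) for h,(u,v) in zip(hs,uv)])
E
python3 tip.py
```

```text
tool delta [-0.0004  0.0022  0.0488] world [ 0.0012  0.0019 -0.0488] tool-y az 68.0 turn units -0.08 force [ 0.2 -0.6  0.3]
stand XYz [-0.0825 -0.0054  0.0488]
1 [(0, 224, [60, 95, 102, 73, 62]), (4, 223, [48, 67, 74, 58, 53]), (8, 221, [43, 52, 49, 53, 51]), (12, 219, [44, 56, 45, 52, 48]), (16, 218, [47, 48, 51, 47, 59]), (20, 216, [53, 50, 52, 53, 59]), (24, 215, [49, 50, 53, 54, 55]), (28, 213, [49, 51, 48, 54, 54]), (32, 211, [46, 48, 55, 45, 56]), (36, 210, [46, 50, 46, 52, 58]), (40, 208, [40, 51, 47, 50, 54]), (44, 206, [46, 48, 48, 51, 58]), (48, 205, [55, 53, 69, 81, 70]), (52, 203, [69, 113, 125, 133, 128]), (56, 201, [77, 95, 76, 79, 132]), (60, 200, [57, 59, 50, 62, 130]), (64, 198, [47, 47, 42, 66, 132]), (68, 196, [117, 53, 42, 57, 129]), (72, 195, [146, 53, 54, 63, 128]), (76, 193, [154, 56, 43, 58, 126]), (80, 191, [164, 64, 41, 56, 120]), (84, 190, [156, 52, 41, 54, 121]), (88, 188, [118, 40, 32, 43, 90])]
-1 [(0, 210, [50, 52, 49, 52, 52]), (4, 209, [54, 47, 48, 49, 59]), (8, 207, [49, 54, 54, 49, 53]), (12, 206, [48, 48, 46, 48, 54]), (16, 204, [49, 50, 47, 53, 46]), (20, 203, [50, 46, 42, 46, 45]), (24, 201, [47, 45, 57, 76, 81]), (28, 200, [82, 89, 107, 123, 142]), (32, 198, [173, 179, 184, 188, 187]), (36, 197, [183, 186, 190, 188, 186]), (40, 195, [187, 192, 193, 193, 203]), (44, 194, [196, 212, 217, 214, 219]), (48, 192, [226, 220, 210, 203, 225]), (52, 190, [196, 120, 86, 67, 172]), (56, 189, [176, 56, 35, 37, 149]), (60, 187, [179, 44, 38, 37, 138]), (64, 186, [173, 33, 37, 36, 121]), (68, 184, [141, 43, 41, 43, 108]), (72, 183, [141, 38, 40, 34, 103]), (76, 181, [125, 42, 44, 40, 88]), (80, 180, [80, 43, 41, 44, 97]), (84, 178, [39, 39, 40, 45, 91]), (88, 176, [72, 52, 38, 49, 68])]
```

Both fingertips end 50 mm above the reported TCP, so when open the tips are at reported z + 50 mm. I'll go down in steps, watching the force.

servo_tool --increments '[[0.085,[0,0.002,0.02],0],[0.085,[0,0,0.02],0],[0.085,[0,0,0.015],0],[0.085,[0,0,0.01],0],[0.085,[0,0,0],0]]'

```text
t: 18.77
ee_pos: [0.5046, -0.113, -0.0166]
eef_rot: [0.191, 0.982, -0.0, 0.0]
force: [0.2, 0.7, -0.7]
width: 0.0851
grip_force: 0.0
```

servo_tool --increments '[[0.085,[0,0,0.006],0],[0.085,[0,0,0.005],0],[0.085,[0,0,0.004],0],[0.085,[0,0,0],0],[0.085,[0,0,0],0]]'

```text
t: 19.18
ee_pos: [0.5042, -0.1129, -0.0317]
eef_rot: [0.191, 0.982, -0.0, 0.0]
force: [0.7, 0.2, 0.2]
width: 0.085
grip_force: 0.0
```

```bash
python3 tip.py
```

```text
tool delta [-0.0006  0.0001 -0.0317] world [ 0.0006 -0.0001  0.0317] tool-y az 68.03 turn units -0.08 force [0.7 0.2 0.2]
stand XYz [-0.0826 -0.0034 -0.0317]
1 [(0, 256, [54, 44, 57, 53, 53]), (4, 255, [51, 58, 47, 48, 50]), (8, 253, [58, 60, 53, 55, 49]), (12, 252, [60, 65, 59, 60, 49]), (16, 250, [61, 56, 54, 51, 46]), (20, 249, [61, 54, 52, 48, 54]), (24, 247, [74, 88, 113, 138, 154]), (28, 246, [114, 138, 158, 170, 181]), (32, 244, [180, 186, 187, 187, 187]), (36, 243, [185, 189, 185, 187, 190]), (40, 241, [188, 188, 186, 188, 184]), (44, 239, [188, 186, 188, 187, 190]), (48, 238, [188, 188, 185, 186, 184]), (52, 236, [184, 170, 154, 152, 145]), (56, 235, [167, 137, 111, 124, 126]), (60, 233, [84, 52, 47, 102, 129]), (64, 232, [42, 49, 44, 100, 129]), (68, 230, [42, 40, 50, 99, 134]), (72, 228, [56, 50, 40, 93, 127]), (76, 227, [58, 53, 43, 92, 124]), (80, 225, [52, 48, 35, 88, 129]), (84, 224, [51, 44, 48, 88, 124]), (88, 222, [51, 40, 39, 68, 79])]
-1 [(0, 240, [179, 160, 163, 184, 187]), (4, 238, [96, 66, 77, 151, 186]), (8, 237, [38, 25, 39, 118, 173]), (12, 235, [35, 36, 24, 37, 138]), (16, 234, [44, 58, 47, 24, 118]), (20, 233, [73, 83, 60, 27, 113]), (24, 231, [104, 107, 96, 60, 112]), (28, 230, [124, 107, 99, 83, 111]), (32, 228, [134, 104, 76, 66, 73]), (36, 227, [99, 78, 61, 60, 58]), (40, 225, [61, 59, 61, 54, 47]), (44, 224, [56, 54, 57, 56, 54]), (48, 223, [56, 49, 51, 55, 49]), (52, 221, [54, 44, 36, 44, 73]), (56, 220, [42, 40, 42, 48, 84]), (60, 218, [39, 36, 39, 38, 83]), (64, 217, [41, 37, 39, 36, 89]), (68, 215, [42, 39, 41, 37, 94]), (72, 214, [42, 27, 36, 44, 88]), (76, 212, [49, 35, 40, 40, 74]), (80, 211, [47, 35, 39, 45, 82]), (84, 209, [56, 39, 43, 93, 97]), (88, 208, [68, 52, 39, 99, 88])]
```

The tips are at about z 0.018. I'll close gently on the pack.

servo_tool --increments '[[0.0,[0,0,0],0],[0.0,[0,0,0],0],[0.0,[0,0,0],0],[0.0,[0,0,0],0],[0.0,[0,0,0],0]]' --newtons 30

```text
t: 19.65
ee_pos: [0.5044, -0.1125, -0.0315]
eef_rot: [0.19, 0.982, 0.0, 0.0]
force: [-0.3, 0.6, 1.3]
width: 0.0282
grip_force: 29.6
```

servo_tool --increments '[[0.0,[0,0,0],0],[0.0,[0,0,0],0],[0.0,[0,0,0],0]]'

```text
t: 19.9
ee_pos: [0.5044, -0.1125, -0.0315]
eef_rot: [0.19, 0.982, 0.0, 0.0]
force: [0.0, 1.1, 4.8]
width: 0.0278
grip_force: 30.0
```

```bash
sed 's/\.048/.019/' tip.py >tip2.py; python3 tip2.py
```

```text
tool delta [-0.0005 -0.0003 -0.0315] world [ 0.0004 -0.0005  0.0315] tool-y az 68.06 turn units -0.07 force [0.  1.1 4.8]
stand XYz [-0.0825 -0.003  -0.0315]
1 [(0, 251, [49, 50, 54, 54, 56]), (4, 249, [53, 56, 70, 86, 116]), (8, 248, [77, 98, 120, 140, 161]), (12, 246, [166, 173, 183, 185, 188]), (16, 245, [180, 183, 186, 187, 186]), (20, 244, [188, 188, 187, 187, 188]), (24, 242, [188, 187, 187, 185, 184]), (28, 241, [188, 188, 188, 190, 187]), (32, 239, [190, 189, 188, 187, 187]), (36, 238, [186, 185, 189, 184, 175]), (40, 236, [182, 174, 160, 147, 134]), (44, 235, [156, 143, 119, 112, 128]), (48, 233, [57, 54, 41, 110, 113]), (52, 231, [43, 46, 47, 110, 122]), (56, 230, [50, 47, 45, 111, 129]), (60, 228, [65, 46, 49, 110, 129]), (64, 227, [66, 43, 50, 111, 121]), (68, 225, [69, 42, 36, 104, 123]), (72, 224, [60, 40, 43, 93, 118]), (76, 222, [46, 37, 38, 58, 68]), (80, 221, [42, 41, 52, 47, 47]), (84, 219, [49, 37, 42, 39, 41]), (88, 218, [60, 42, 44, 40, 41])]
-1 [(0, 244, [186, 186, 187, 185, 186]), (4, 243, [188, 186, 187, 185, 185]), (8, 242, [187, 184, 184, 186, 188]), (12, 240, [188, 187, 187, 185, 178]), (16, 239, [186, 185, 179, 166, 155]), (20, 237, [151, 111, 85, 61, 37]), (24, 236, [134, 71, 45, 33, 30]), (28, 234, [124, 76, 36, 33, 47]), (32, 233, [125, 77, 37, 57, 71]), (36, 231, [126, 108, 103, 98, 102]), (40, 230, [127, 127, 125, 112, 106]), (44, 228, [129, 141, 155, 130, 106]), (48, 227, [129, 124, 135, 109, 91]), (52, 226, [129, 100, 87, 70, 83]), (56, 224, [125, 88, 39, 39, 80]), (60, 223, [102, 78, 36, 48, 89]), (64, 221, [43, 45, 30, 40, 89]), (68, 220, [46, 43, 40, 45, 82]), (72, 218, [40, 38, 44, 70, 100]), (76, 217, [43, 45, 52, 67, 96]), (80, 215, [51, 41, 50, 44, 57]), (84, 214, [42, 38, 43, 49, 46]), (88, 212, [47, 46, 43, 64, 35])]
```

The pack is gripped, with width 28 mm and 30 N. Lifting and carrying it to the tray.

servo_tool --increments '[[0.0,[0,0,-0.01],0],[0.0,[0,0,-0.025],0],[0.0,[0,0,-0.03],0],[0.0,[0,0,-0.03],0],[0.0,[0,0,-0.02],0]]'

```text
t: 20.37
ee_pos: [0.5045, -0.1136, 0.0858]
eef_rot: [0.191, 0.982, -0.0, 0.001]
force: [0.0, -0.5, -1.0]
width: 0.0281
grip_force: 30.1
```

servo_tool --increments '[[0.0,[0,-0.02,0],-0.3],[0.0,[0,-0.035,0],-0.3],[0.0,[0,-0.035,0],-0.3],[0.0,[0,-0.035,0],-0.3],[0.0,[0,-0.035,0],-0.35]]'

```text
t: 20.78
ee_pos: [0.4529, -0.2663, 0.0834]
eef_rot: [0.11, 0.994, -0.0, -0.001]
force: [0.2, 0.9, -1.6]
width: 0.028
grip_force: 30.1
```

```bash
python3 - <<'E'
from h import *
s=state();print(s["width"],s["grip_force"],s["joints"])
togo([.493,-.420,.06],77.3)
E
```

```text
0.02800017674049767 30.096059194765985 [ 0.49204559  0.56481009 -0.00388641  1.90758106  0.00466992  0.67059522
  1.83619977]
tool delta [-0.0727 -0.1412  0.0233] world [ 0.0401 -0.1537 -0.0234] tool-y az 77.41 turn units 0.02 force [ 0.2  0.9 -1.6]
stand XYz [-0.0854 -0.1651  0.0834]
```

servo_tool --increments '[[0.0,[-0.016,-0.031,0],0],[0.0,[-0.016,-0.031,0],0],[0.0,[-0.016,-0.031,0],0],[0.0,[-0.016,-0.031,0],0],[0.0,[-0.008,-0.014,0],0]]'

```text
t: 21.2
ee_pos: [0.4928, -0.4219, 0.0831]
eef_rot: [0.113, 0.994, -0.002, -0.0]
force: [-1.1, -0.8, -1.2]
width: 0.0282
grip_force: 30.1
```

servo_tool --increments '[[0.0,[0,0,0],0],[0.0,[0,0,0],0],[0.0,[0,0,0],0]]'

```text
t: 21.45
ee_pos: [0.4939, -0.4137, 0.0827]
eef_rot: [0.11, 0.994, 0.001, -0.001]
force: [0.7, 0.1, -1.9]
width: 0.0281
grip_force: 30.1
```

```bash
python3 - <<'E'
from h import *
togo([.493,-.420,-.029],77.3)
a=viewer.get_image("side");g=cv2.cvtColor(a,6)
# dark pack vs white tray in the side view: dark bbox above the tray
q=proj("side",[[.59,-.384,.018],[.566,-.494,.018],[.418,-.46,.018],[.441,-.351,.018]]);print(q.round())
for v in range(140,202,4):
    print(v,"".join("#" if x<70 else "+" if x<140 else "." for x in g[v,225:325]))
E
```

```text
tool delta [-0.0007 -0.0066  0.1116] world [-0.0009 -0.0063 -0.1117] tool-y az 77.37 turn units 0.01 force [ 0.7  0.1 -1.9]
stand XYz [-0.002  -0.2933  0.0827]
[[254. 190.]
 [266. 179.]
 [310. 185.]
 [302. 196.]]
140 ++++++++++++++++++++++++++++...................++#########+#########+......+++....+++++########+++++
144 ##+++++++....................................++###################++...+++++++++++++++..++#####+++++
148 #+++..++++..................................+############++###++++#############################+++++
152 ++##++++#+++++++++++++++++++..............+########++++++++###+++++++++#########################++++
156 +++++++++#+++++++##++++++#++............+################++++++++###############################++++
160 +++++++###+++#++++++++########################+#+++++++++++++++##################################+++
164 ++++######++++++++########++++++##++++#######################+++++++++++++++#####################+++
168 +#########++++++++#++++++++++################################++........++++++++++++++#############++
172 ++###++++++++++++++++++++++++++++++++++++++++++++++++#########+++++............++++++++++++++#####++
176 +++++++++++++++++++++++++++++++++++++++++++++++++++++####################++++++........+++#########+
180 ++###++++++++++++++++++++++#+#########++..........++++++++++++..................................++##
184 ##########++++++++++++++++########+..............................................+++++##+++++++####+
188 ##########++++++++++++++++###+......................................................++##############
192 #########+++++++++++++++++##++.....................................................++###############
196 +########++++++++++++++++++##++++++.............................................++##################
200 ##+####+.......++++++++++++##########################++++++++++..............++#####################
```

servo_tool --increments '[[0.0,[0,-0.006,0.03],0],[0.0,[0,0,0.03],0],[0.0,[0,0,0.02],0],[0.0,[0,0,0.015],0],[0.0,[0,0,0],0]]'

```text
t: 21.92
ee_pos: [0.4909, -0.4172, -0.0154]
eef_rot: [0.109, 0.994, 0.003, -0.004]
force: [-0.6, 0.2, -1.7]
width: 0.0278
grip_force: 30.1
```

servo_tool --increments '[[0.0,[0,0,0.005],0],[0.0,[0,0,0.004],0],[0.0,[0,0,0.004],0],[0.0,[0,0,0.002],0],[0.0,[0,0,0],0]]'

```text
t: 22.33
ee_pos: [0.4934, -0.4211, -0.0266]
eef_rot: [0.11, 0.994, -0.0, 0.0]
force: [-0.9, 0.6, -1.5]
width: 0.028
grip_force: 30.1
```

```bash
python3 - <<'E'
from h import *
togo([.493,-.420,-.0305],77.3)
E
```

```text
tool delta [0.0006 0.001  0.0039] world [-0.0004  0.0011 -0.0039] tool-y az 77.34 turn units 0.01 force [-0.9  0.6 -1.5]
stand XYz [-3.000e-04 -3.006e-01 -2.660e-02]
```

servo_tool --increments '[[0.0,[0,0,0.0015],0],[0.0,[0,0,0.0015],0],[0.0,[0,0,0],0]]'

```text
t: 22.58
ee_pos: [0.4933, -0.4212, -0.0298]
eef_rot: [0.11, 0.994, -0.0, -0.0]
force: [0.4, 0.8, -1.6]
width: 0.0282
grip_force: 30.1
```

servo_tool --increments '[[0.035,[0,0,0],0],[0.05,[0,0,0],0],[0.05,[0,0,0],0],[0.05,[0,0,0],0],[0.05,[0,0,0],0]]'

```text
t: 23.0
ee_pos: [0.4935, -0.4213, -0.0295]
eef_rot: [0.11, 0.994, -0.0, 0.0]
force: [0.1, 0.3, -0.5]
width: 0.05
grip_force: 0.0
```

servo_tool --increments '[[0.05,[0,0,-0.005],0],[0.05,[0,0,-0.02],0],[0.05,[0,0,-0.04],0],[0.05,[0,0,-0.04],0],[0.05,[0,0,-0.04],0]]'

```text
t: 23.42
ee_pos: [0.493, -0.4209, 0.117]
eef_rot: [0.11, 0.994, 0.0, -0.0]
force: [0.8, 0.4, -1.3]
width: 0.0499
grip_force: 0.0
```

servo_tool --increments '[[0.05,[0.03,-0.02,-0.04],0],[0.05,[0.03,-0.03,-0.02],0],[0.05,[0.03,-0.03,0],0],[0.05,[0,-0.03,0],0],[0.05,[0,-0.03,0],0]]'

```text
t: 23.83
ee_pos: [0.384, -0.5336, 0.1657]
eef_rot: [0.112, 0.994, -0.001, -0.0]
force: [1.5, -0.2, -0.0]
width: 0.0501
grip_force: 0.0
```

```bash
python3 - <<'E'
from h import *
s=state();print(s["t"],s["ee_pos"],s["width"])
b=viewer.get_image("top");a=viewer.get_image("side");g=cv2.cvtColor(b,6)
C=np.array([.5038,-.4223]);y=np.deg2rad(-12.7);e=np.array([[np.cos(y),np.sin(y)],[-np.sin(y),np.cos(y)]])
zone=[np.r_[C+sx*.069*e[0]+sy*.049*e[1],.018] for sx,sy in((1,1),(1,-1),(-1,-1),(-1,1))]
m=np.zeros(g.shape,np.uint8);cv2.fillPoly(m,[np.round(proj("top",zone)).astype(np.int32)],1)
ys,xs=np.nonzero(m*(g<150));W=np.array([(onz("top",u,.02)[:2]-C)@e.T for u in zip(xs,ys)])
print("pack in tray (tray mm)",cv2.minAreaRect((W*1000).astype(np.float32)),len(W))
# changes vs start picture (top), whole scene
o=cv2.imread("pics/t0.png");o=cv2.resize(o,(512,384),interpolation=cv2.INTER_AREA)
d=(cv2.absdiff(cv2.GaussianBlur(o,(5,5),0),cv2.GaussianBlur(b,(5,5),0)).max(2)>45).astype(np.uint8)
n,l,st,c=cv2.connectedComponentsWithStats(d)
for i in range(1,n):
    if st[i,4]>15:print(st[i],onz("top",c[i],0)[:2].round(3))
o=cv2.resize(cv2.imread("pics/s0.png"),(512,384),interpolation=cv2.INTER_AREA)
d=(cv2.absdiff(cv2.GaussianBlur(o,(5,5),0),cv2.GaussianBlur(a,(5,5),0)).max(2)>45).astype(np.uint8)
n,l,st,c=cv2.connectedComponentsWithStats(d)
print("side",[st[i].tolist() for i in range(1,n) if st[i,4]>10])
E
```

```text
23.8333 [ 0.38404742 -0.53364896  0.16572684] 0.0500573062733901
pack in tray (tray mm) ((1.5013008117675781, -1.2880048751831055), (80.51142883300781, 25.923131942749023), 1.4617104530334473) 251
[255 175   9   5  32] [ 0.595 -0.13 ]
[372 192  17  36 438] [ 0.504 -0.429]
[ 451  259   61   48 1501] [ 0.324 -0.705]
side [[314, 0, 58, 59, 1968], [460, 0, 40, 30, 674], [496, 4, 16, 13, 102], [478, 20, 34, 91, 1548], [317, 67, 24, 55, 762], [507, 155, 5, 23, 44], [270, 184, 27, 10, 194]]
```

The pack lies flat in the middle of the tray, 81×26 mm as seen. The side view shows no change at the tube or the lead pack. Handing in.

```bash
python3 -c "
from workcell import bot
print(bot.sign_off())"
```

```text
the job is handed in; nothing more can be done
None
```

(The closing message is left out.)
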